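# Check bushing alignment with a gauge rod

### The job

Press the red reset button on the yellow control box fully down and let it come back up, then take the orange-handled gauge rod from the wooden rack and thread it down through the upper and then the lower brass bushing of the checking fixture. Finish still holding it there for the reading: its point showing below the lower bushing and its handle about 12 mm clear above the upper bushing, not resting on it. Leave the black-handled gauge, the wrench and the black valve knob where they are.

Things in the scene. Friction and masses are not known exactly. Their poses are not given: they have to be found in the camera images.
- gauge: Orange-handled gauge, 0.12 to 0.2 kg, upright in a rack hole (1 mm play all round, tip 10 mm above the table). Steel shaft 12 mm thick, 116 mm long, its last 8 mm tapering to a 6 mm tip; above it a round handle 24 mm thick, 50 mm tall, with a thin steel band. Origin: centre of the tip; z runs from tip to handle.
- gauge_handle (a point): Centre of the gauge's orange handle, on its axis: 141 mm above the tip, 25 mm above the handle's underside and 25 mm below its top.
- rack: Fixed light wooden block, 60 mm (x) by 150 mm (y) by 50 mm high, with two blind holes 14 mm wide and 40 mm deep on its y axis, 43 mm either side of the centre. The two gauges stand in them, either way round. Origin: centre of its underside.
- fixture: Fixed C-frame: dark base 100 (x) by 150 (y) by 8 mm, green column at its +y side (35 to 70 mm from the bushings' axis, 122 mm high), two level dark steel arms 60 mm wide, 14 mm thick, one above the other (tops at 52 and 122 mm), each with a vertical brass bushing rising 8 mm above its arm. Origin: on the bushings' common vertical axis, at the base's underside.
- upper_mouth (a point): Centre of the mouth (top rim) of the upper bushing, 130 mm above the table. Bushing 22 mm tall: straight bore 15 mm in diameter, flared over the top 8 mm to about 23 mm at the mouth; open below.
- lower_mouth (a point): Centre of the mouth of the lower bushing, 60 mm above the table, straight below upper_mouth. Same bushing, 22 mm tall: its lower end is 38 mm above the table, 30 mm above the fixture's base. With the handle resting on the upper bushing the tip would stand 14 mm above the table.
- reset_button (a joint): Red spring push button, round, 28 mm in diameter, on top of the control box: 0 released, 0.006 m fully down; about 5 N holds it fully down, and it springs back by itself.
- reset_button_top (a point): Centre of the red button's top face, 67 mm above the table when released (the black collar round it is at 57 mm).
- control_box: Fixed yellow box 100 mm (x) by 80 mm (y) by 45 mm high with the red button and two small lamps on top. Origin: centre of its underside; the button is 12 mm towards -x from the centre.
- short_gauge: Bystander: like the gauge but with a black handle and a shaft of only 76 mm, standing in the rack's other hole. Origin: centre of its tip.
- wrench: Bystander: steel wrench lying flat on the bench, beyond the work.
- valve_knob: Bystander: black plastic valve knob, 42 mm wide and 36 mm tall, on the bench between the robot and the work. Origin: centre of its underside.
Mind the look-alikes: they are no part of the job. What is shaped like the gauge but blue or turquoise is not meant.

How it is judged (in metres and radians):
On the way, in this order (a step that is already met when the one before it is completed fails the run):
1. the red button is pressed fully down (at least 5 of its 6 mm) (value of joint reset_button above 0.005 m), for 0.05 s.
2. the button has come back up (within 1 mm) (value of joint reset_button below 0.001 m), for 0.1 s.
3. the gauge's tip has passed into the upper bushing from above and not yet reached the lower one (x of gauge in the frame of upper_mouth between -0.007 and 0.007 m and y of gauge in the frame of upper_mouth between -0.007 and 0.007 m and z of gauge in the frame of upper_mouth below -0.008 m and z of gauge in the frame of lower_mouth above 0.002 m and contact force between the fingers and gauge above 1 N), for 0.05 s.
At the end, for the whole second after the job is handed in: Still gripped and at rest, the gauge spans both bushings: tip at least 1 mm below the lower one and within 4 mm of its axis, handle 4 to 23 mm above the upper one's mouth and within 8 mm of its axis, upright within 0.08 rad; button up (x of gauge in the frame of lower_mouth between -0.004 and 0.004 m and y of gauge in the frame of lower_mouth between -0.004 and 0.004 m and z of gauge in the frame of lower_mouth between -0.042 and -0.023 m and angle between the z axis of gauge and the z axis of fixture, either way round below 0.08 rad and horizontal distance between gauge_handle and upper_mouth below 0.008 m and contact force between the fingers and gauge above 1 N and linear speed of gauge below 0.02 m/s and value of joint reset_button below 0.001 m); the arm keeps its last pose, push and grip.
It fails at once if the black-handled gauge is moved more than 30 mm (distance of short_gauge from where it was at the start of the episode above 0.03 m).
It fails at once if the wrench is moved more than 30 mm (distance of wrench from where it was at the start of the episode above 0.03 m).
It fails at once if the valve knob is moved more than 30 mm (distance of valve_knob from where it was at the start of the episode above 0.03 m).
It also fails if it takes over 64 s, if anything falls off the work surface, if the arm or the gripper's body presses on something with over 40 N, if the wrist force passes 120 N, or if a joint passes its speed limit or range.

### The arm

A 6-joint arm with a two-finger parallel gripper is mounted at the origin on the work surface. World frame = base frame: x ahead of the robot, y to its left, z up, the work surface at z = 0. Lengths are in m, angles in degrees, forces in N, time in s.
With the tool pointing down it reaches from about 0.275 to 0.85 m from the base axis. Payload 19 kg.
Tool frame: the origin (TCP) lies midway between the tips of the shut fingers; the grasp point (between the pads) lies 19 mm behind it; z points along the fingers, y is the line along which they close (so a half turn about z gives the same grasp; the last joint's range is limited). The gripper opens to 85 mm and grips with 20 to 120 N. Pads are 22 mm wide; open, the fingers measure 114 mm over their backs; the gripper's body (76 mm by 85 mm) begins 54 mm behind the grasp point. The pads swing forward as they close: fully open they stand 13 mm farther back than shut.
Start: joints at [65.432, 8.623, 82.357, -0, 89.026, -7.678], TCP at [0.167, 0.55, 0.205] pointing down, gripper open.
Joint ranges: [-160.23, 160.23], [-39.13, 120.54], [6.94, 153.29], [-79.49, 259.48], [9.18, 160.14], [-161.06, 161.06]. Speed limits (degrees/s): [108.29, 108.29, 127.2, 172.46, 172.46, 172.46].

### API

Orientations are given as a 3x3 rotation matrix whose columns are the frame's x, y, z axes.
In Python, from workcell import env gives the robot as it stands. The module is installed in compiled form; this text tells all that it offers.
- The arm moves only by the shell command python3 -m crank 'ROWS' [FORCE]. ROWS is JSON, a list of rows, each a list of 5 numbers: the finger opening in m, from 0 to 0.0854, then the shift along the tool's x, y, z in m, then the turn about the tool's z in rad. A call has 1 to 20 rows; each row is the pose to reach, as a shift and turn from the pose commanded when the call began, along the tool's axes at that moment; what a row does not reach only later rows make up. A row lasts 1/12 s, in which the tool goes at most 41.7 mm and 7.16 degrees, less where a joint would pass 70% of its speed; a pose out of reach is approached as far as the arm can. A call with a gripper value outside its range is refused whole. The fingers move at their own pace and stop on an object; FORCE is the grip in N (left out, the last holds). Time passes only in rows, so rows that repeat a pose let the fingers close. It gives the time, the measured TCP pose, the force, the opening and the grip force at its end, in the units of the state.
- env.get_state(): the state, without advancing time (a new reading comes with each control period).
- env.capture(name): name is "scene" or "top" or "wrist"; returns (picture, depth): 420x560x3 uint8, red, green, blue; 420x560 float32, m along the optical axis (not along the pixel's ray), 0 where there is no reading.
- env.camera_model(name): a dict with "camera_matrix" (3x3 intrinsics, pixels), "R" (3x3) and "t" (3): a world point X has camera coordinates R X + t. Camera axes: x right, y down, z forward; pixel columns grow to the right and rows downward; lengths in m; the calibration is good to about 2 mm. A picture is of the moment at which its call begins: read the wrist's pose just before it. camera_model takes no time and is no camera call; for the wrist camera it gives the pose at the moment of the call.
- env.close_job(): hands the job in; it is judged then, once.
The state is a dict: "clock": time; "joint_pos": joint angles; "qd": joint speeds; "joint_efforts": joint torques, N m; "tcp_pos": TCP position; "tcp_rot": TCP orientation; "wrist_force": force on the tool from outside, world axes, zero at the start; "wrist_torque": the same for the moment, N m; "gripper_width": opening from 0.0 (shut) to 1.0 (fully open); "gripper_force": force on a finger pad.
Only numpy, scipy, OpenCV 4.12 (cv2) and the standard library are available. Lean on these libraries where they do the work, as an engineer would, in place of code of your own. Each camera call takes 0.05 s, during which the arm holds its last target. There are 200 camera calls.

## Working session

There is one attempt and no reset: what is moved stays moved. The work goes in short steps, Python scripts to look and compute and a shell command to move; the robot and the scene stay as the last step left them, time stands still between calls to the robot, and variables do not carry over. Pictures are saved under pics/ and viewed, at most 10 in all, crops included, and the job is handed in when it is done.

```bash
mkdir -p pics
cat > h.py <<'E'
import numpy as np,cv2
from workcell import env
def shot(n):
    m=env.camera_model(n);p,d=env.capture(n);return p,d,m
def save(f,p,s=1):
    cv2.imwrite('pics/'+f,cv2.resize(cv2.cvtColor(p,cv2.COLOR_RGB2BGR),None,fx=s,fy=s,interpolation=cv2.INTER_CUBIC))
def ray(m,u,v):
    K=np.array(m['camera_matrix']);R=np.array(m['R']);t=np.array(m['t'])
    return -R.T@t, R.T@np.linalg.inv(K)@np.array([u,v,1.])
def onplane(m,u,v,z):
    c,d=ray(m,u,v);return c+d*(z-c[2])/d[2]
def pt(m,u,v,depth):
    c,d=ray(m,u,v);return c+d*depth
def tri(m1,a,m2,b):
    c1,d1=ray(m1,*a);c2,d2=ray(m2,*b);s=np.linalg.lstsq(np.c_[d1,-d2],c2-c1,rcond=None)[0]
    p,q=c1+d1*s[0],c2+d2*s[1];return (p+q)/2,np.linalg.norm(p-q)
def cloud(m,d):
    v,u=np.indices(d.shape);K=np.array(m['camera_matrix'])
    c=np.stack([(u-K[0,2])/K[0,0]*d,(v-K[1,2])/K[1,1]*d,d],-1)
    return (c-np.array(m['t']))@np.array(m['R'])
E
python3 - <<'E'
from h import *
s=env.get_state();print(s)
ps=[]
for n in ('scene','top'):
    p,d,m=shot(n);save(n+'0.png',p,1.42);c,_=ray(m,280,210);print(n,c,np.array(m['R']).round(3).tolist(),m['camera_matrix'],(d>0).mean())
    np.savez(n+'0.npz',p=p,d=d,**m)
E
```

```text
{'clock': 0.0, 'joint_pos': array([ 6.54305239e+01,  8.64868861e+00,  8.23898987e+01, -1.49951415e-03,
        8.90241697e+01, -7.67634812e+00]), 'qd': array([ 0.0154318 , -0.01338973, -0.04883603,  0.01846184, -0.00866586,
       -0.02248465]), 'joint_efforts': array([ 1.79508061e-03, -7.13080001e+01, -5.70874751e+01,  1.04561309e-06,
        9.15440643e-03, -2.75472581e-05]), 'tcp_pos': array([0.16699971, 0.54995688, 0.20462495]), 'tcp_rot': array([[-9.56848552e-01,  2.90586757e-01, -4.31629990e-04],
       [ 2.90587052e-01,  9.56848029e-01, -1.00702401e-03],
       [ 1.20376464e-04, -1.08899555e-03, -9.99999400e-01]]), 'wrist_force': array([-0.77471384, -0.62515474, -0.71486928]), 'wrist_torque': array([ 0.02264395, -0.03832378, -0.00719604]), 'gripper_force': 0.0, 'gripper_width': 1.0004556257619128}
scene [1.0959791  0.45625253 0.7541003 ] [[-0.658, 0.753, 0.018], [0.516, 0.468, -0.717], [-0.548, -0.462, -0.697]] [[422.37210463   0.         279.34379422]
 [  0.         422.37210463 215.8417198 ]
 [  0.           0.           1.        ]] 0.9961309523809524
top [0.43292873 0.03008864 1.16195624] [[0.023, -1.0, 0.014], [-0.991, -0.025, -0.133], [0.133, -0.011, -0.991]] [[424.79016548   0.         279.60624445]
 [  0.         424.79016548 212.90689882]
 [  0.           0.           1.        ]] 0.9962117346938776
```

View pics/scene0.png

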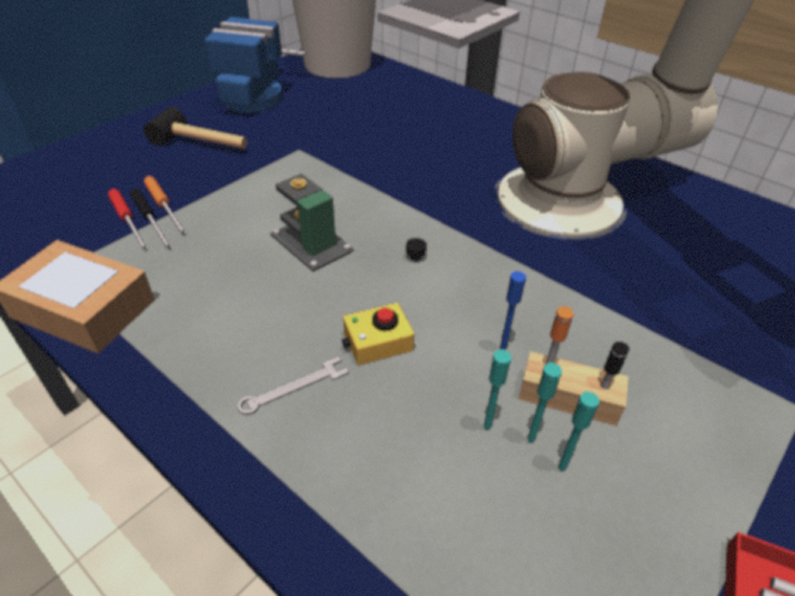

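View pics/top0.png

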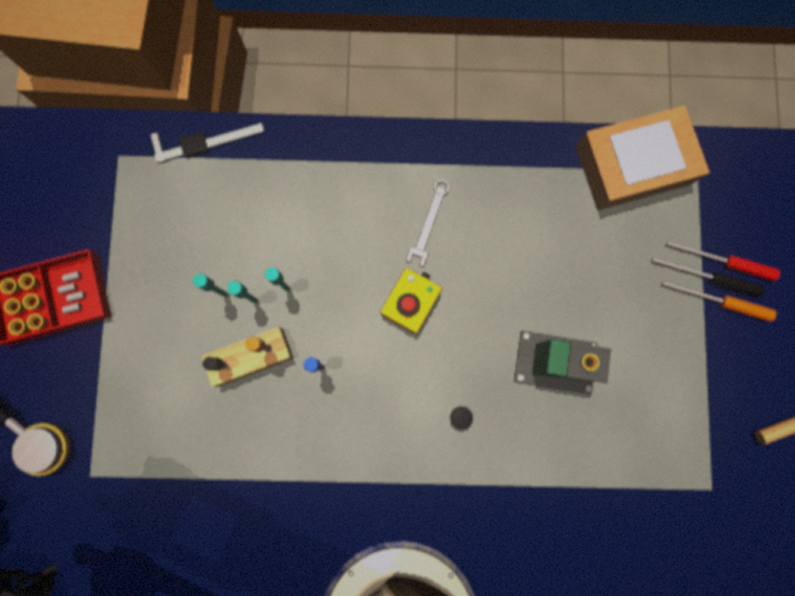

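Scene (795 px wide view): the orange-handled gauge stands in the rack's left hole at (562,323) in scene and (254,344) in top. The look-alikes are:

| Look-alike | scene px | top px |
|---|---|---|
| blue gauge | (515,300) | (312,365) |
| teal gauges | (500,365), (550,380), (587,405) | (202,281), (236,288), (274,274) |
| black gauge | (617,358) | (212,364) |
| orange screwdriver | (155,190) | (750,308) |

I choose the orange one in the rack. The red button is at scene (385,318) and top (408,304). The upper bushing is at scene (299,184) and top (591,362).

```bash
cat > m1.py <<'E'
from h import *
D={n:dict(np.load(n+'0.npz')) for n in('scene','top')}
def blobs(n,lo,hi,box,):
    p=D[n]['p'];h=cv2.cvtColor(p,cv2.COLOR_RGB2HSV);k=cv2.inRange(h,lo,hi)
    x0,y0,x1,y1=[int(a/1.42) for a in box];q=np.zeros_like(k);q[y0:y1,x0:x1]=k[y0:y1,x0:x1]
    n_,l,s,c=cv2.connectedComponentsWithStats(q);i=1+np.argmax(s[1:,4]);return l==i,c[i],s[i]
specs={'orange':((5,130,90),(17,255,255),(535,295,590,345),(240,330,270,360)),
'red':((0,150,90),(5,255,255),(370,300,405,335),(390,285,425,320)),
'brass':((12,90,60),(32,255,255),(285,172,315,195),(575,348,610,378)),
'blue':((105,150,60),(125,255,255),(495,260,535,310),(300,352,326,376)),
'black':((0,0,0),(180,255,65),(600,335,635,375),(200,352,225,372)),
'teal1':((80,100,60),(98,255,255),(485,345,515,390),(260,262,285,285)),
'teal2':((80,100,60),(98,255,255),(535,360,565,395),(225,278,248,298)),
'knob':((0,0,0),(180,255,60),(400,230,435,270),(440,400,480,440)),
}
for k,(lo,hi,bs,bt) in specs.items():
    o=[]
    for n,b in(('scene',bs),('top',bt)):
        try:
            mk,c,s=blobs(n,lo,hi,b);w=cloud(D[n],D[n]['d'])[mk]
            print(k,n,c.round(1),s,'med',np.median(w,0).round(4),'z90',np.percentile(w[:,2],[5,95]).round(3));o.append(c)
        except Exception as e: print(k,n,e)
    if len(o)==2:
        p,e=tri(D['scene'],o[0],D['top'],o[1]);print('  tri',p.round(4),e.round(4))
# rack and fixture/box orientation from depth cloud (top)
w=cloud(D['top'],D['top']['d']);x=w[...,0];y=w[...,1];z=w[...,2]
print('table z',np.median(z[200:300,200:260]))
for nm,zl,box in(('rack',(.042,.056),(190,310,300,400)),('box',(.039,.050),(370,255,450,345)),('arm',(.112,.128),(535,330,615,400)),('base',(.004,.014),(505,320,615,400))):
    q=np.zeros(z.shape,bool);x0,y0,x1,y1=[int(a/1.42) for a in box];q[y0:y1,x0:x1]=1;q&=(z>zl[0])&(z<zl[1])
    P=w[q][:,:2].astype(np.float32);r=cv2.minAreaRect(P);print(nm,len(P),np.round(r[0],4),np.round(r[1],4),r[2])
E
python3 m1.py
```

```text
orange scene [393.7 232.4] [388 225  13  16 136] med [0.5018 0.2549 0.1477] z90 [0.131 0.165]
orange top [182.  243.4] [180 239   4   8  12] med [0.488  0.244  0.1734] z90 [0.154 0.178]
  tri [0.4913 0.2511 0.1378] 0.001
red scene [271.  221.9] [265 218  13   9  86] med [ 0.5835 -0.0009  0.0672] z90 [0.059 0.07 ]
red top [287.4 213.7] [282 209  11  11  91] med [ 0.5784 -0.0015  0.0682] z90 [0.062 0.072]
  tri [ 0.5799 -0.0029  0.0627] 0.0017
brass scene [209.8 129. ] [205 126  11   8  66] med [ 0.4753 -0.3206  0.1287] z90 [0.122 0.132]
brass top [415.5 254.8] [409 249  14  13 136] med [ 0.4783 -0.3182  0.1283] z90 [0.053 0.134]
  tri [ 0.4781 -0.3146  0.1295] 0.0019
blue scene [362.8 202.6] [358 192  12  26 182] med [0.4698 0.1597 0.1514] z90 [0.117 0.168]
blue top [219.  256.5] [215 253   9   8  58] med [0.4611 0.1577 0.168 ] z90 [0.165 0.171]
  tri [0.4628 0.159  0.1436] 0.0041
black scene [433.4 252.2] [426 241  16  23 225] med [0.4687 0.3316 0.1186] z90 [0.091 0.137]
black top [150.7 256.1] [144 253  14   7  71] med [0.4592 0.3259 0.1347] z90 [0.094 0.14 ]
  tri [0.4601 0.331  0.
[... 252 characters left out ...]
66.6] [379 255  16  23 235] med [0.594  0.2907 0.1583] z90 [0.129 0.167]
teal2 top [165.1 202.6] [160 198  11  10  84] med [0.5843 0.29   0.1678] z90 [0.16  0.171]
  tri [0.5884 0.292  0.1511] 0.0052
knob scene [292.5 175.5] [286 169  14  15 166] med [ 0.3809 -0.1017  0.033 ] z90 [0.003 0.038]
knob top [325.6 295.6] [319 288  13  14 111] med [ 0.3688 -0.1082  0.0368] z90 [0.033 0.04 ]
  tri [ 0.3695 -0.1107  0.0169] 0.0025
table z 0.002853315397743478
rack 1064 [0.4774 0.294 ] [0.0603 0.1511] 22.175188064575195
box 818 [ 0.5909 -0.0072] [0.0798 0.1003] 61.368141174316406
arm 987 [ 0.4812 -0.2952] [0.1068 0.0604] 82.35882568359375
base 1423 [ 0.4884 -0.2968] [0.1495 0.2149] 1.2907793521881104
```

```bash
python3 -m crank '[[0,0,0,-0.05,0],[0,0,0,-0.05,0],[0,-0.5556,-0.408,-0.05,0.89],[0,-0.5556,-0.408,-0.05,0.89],[0,-0.5556,-0.408,-0.05,0.89],[0,-0.5556,-0.408,-0.05,0.89],[0,-0.5556,-0.408,-0.05,0.89],[0,-0.5556,-0.408,-0.05,0.89],[0,-0.5556,-0.408,-0.05,0.89],[0,-0.5556,-0.408,-0.05,0.89],[0,-0.5556,-0.408,-0.05,0.89],[0,-0.5556,-0.408,-0.05,0.89],[0,-0.5556,-0.408,-0.05,0.89],[0,-0.5556,-0.408,-0.05,0.89],[0,-0.5556,-0.408,-0.05,0.89],[0,-0.5556,-0.408,-0.05,0.89],[0,-0.5556,-0.408,-0.05,0.89],[0,-0.5556,-0.408,-0.05,0.89],[0,-0.5556,-0.408,-0.05,0.89],[0,-0.5556,-0.408,-0.05,0.89]]' 30
```

```text
clock: 1.77
tcp_pos: [0.582, -0.0055, 0.254]
tcp_rot: [[-0.373, 0.928, -0.001], [0.928, 0.373, -0.001], [-0.0, -0.001, -1.0]]
wrist_force: [0.1, -0.5, -0.5]
gripper_width: -0.001
gripper_force: 0.0
```

```bash
python3 -m crank '[[0,0,0,0,0],[0,0,0,0,0],[0,0,0,0,0]]'
python3 - <<'E'
from h import *
p,d,m=shot('wrist');save('w1.png',p);np.savez('w1.npz',p=p,d=d,**m);s=env.get_state();print(s['joint_pos'],s['tcp_pos'],s['tcp_rot'].round(4).tolist(),s['wrist_force']);print(ray(m,280,210)[0],np.array(m['R']).round(2))
h=cv2.cvtColor(p,cv2.COLOR_RGB2HSV);k=cv2.inRange(h,(0,150,70),(5,255,255))
n,l,st,c=cv2.connectedComponentsWithStats(k);i=1+np.argmax(st[1:,4]);print(st[i],c[i]);w=cloud(m,d)[l==i];print(np.median(w,0),np.percentile(w,[5,95],0))
E
```

```text
clock: 2.02
tcp_pos: [0.5798, -0.0008, 0.2555]
tcp_rot: [[-0.377, 0.926, 0.0], [0.926, 0.377, -0.0], [-0.0, 0.0, -1.0]]
wrist_force: [0.7, -0.5, 0.0]
gripper_width: 0.003
gripper_force: 0.0
[-7.68366430e+00  8.52198954e+00  7.67069261e+01  4.85138372e-04
  9.47394900e+01 -2.98648239e+01] [ 0.57977237 -0.00072121  0.25561624] [[-0.3775, 0.926, 0.0005], [0.926, 0.3775, -0.0001], [-0.0003, 0.0005, -1.0]] [ 0.66983723  0.66193676 -1.00982656]
[0.5508994  0.06917385 0.42546983] [[ 0.93  0.38 -0.  ]
 [ 0.36 -0.88  0.3 ]
 [ 0.11 -0.27 -0.96]]
[262 159  27  27 578] [274.99307958 171.7283737 ]
[ 0.5782303  -0.00161071  0.06815304] [[ 0.56671062 -0.01380192  0.05878282]
 [ 0.58986673  0.00968675  0.06944189]]
```

View pics/w1.png

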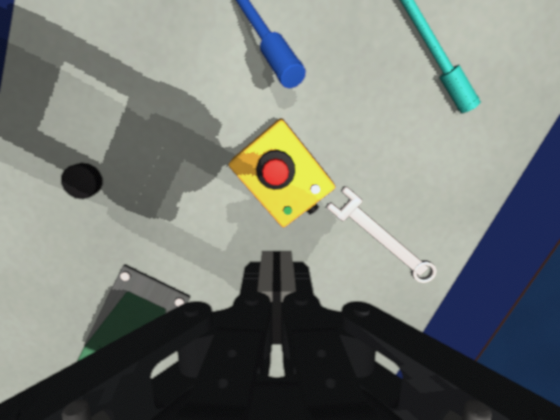

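The wrist view shows the red button centred at (275,172), about 2 mm from under the TCP, and it comes out at z 0.068 as expected. Pressing now.

```bash
python3 -m crank '[[0,0,0,0.04,0],[0,0,0,0.08,0],[0,0,0,0.12,0],[0,0,0,0.155,0],[0,0,0,0.175,0],[0,0,0,0.183,0],[0,0,0,0.187,0],[0,0,0,0.190,0],[0,0,0,0.192,0],[0,0,0,0.193,0],[0,0,0,0.194,0],[0,0,0,0.194,0],[0,0,0,0.194,0],[0,0,0,0.194,0]]'
```

```text
clock: 3.23
tcp_pos: [0.5803, -0.0017, 0.0615]
tcp_rot: [[-0.376, 0.926, 0.0], [0.926, 0.376, -0.0], [-0.0, 0.0, -1.0]]
wrist_force: [-1.0, 0.1, -0.5]
gripper_width: -0.004
gripper_force: 0.0
```

```bash
python3 -m crank '[[0,0,0,0.001,0],[0,0,0,0.001,0],[0,0,0,0.001,0]]'
python3 - <<'E'
from h import *
p,d,m=shot('wrist');save('w2.png',p[120:330,170:390],2.5);w=cloud(m,d)
s=env.get_state();print(s['tcp_pos'],s['wrist_force'],s['joint_efforts'])
h=cv2.cvtColor(p,cv2.COLOR_RGB2HSV);k=cv2.inRange(h,(0,150,70),(5,255,255))>0
print(k.sum(),np.percentile(w[k],[5,50,95],0))
E
```

```text
clock: 3.48
tcp_pos: [0.5801, -0.0017, 0.0602]
tcp_rot: [[-0.376, 0.926, -0.0], [0.926, 0.376, -0.0], [-0.0, -0.0, -1.0]]
wrist_force: [0.0, -0.6, 0.4]
gripper_width: 0.002
gripper_force: 0.0
[ 0.58013582 -0.00169802  0.0601925 ] [0.23140256 0.57317195 0.57571158] [-4.03220663e-03 -7.57543015e+01 -5.22703564e+01 -1.26404055e-03
 -4.45348240e-03 -8.08547111e-05]
1574 [[ 0.56641433 -0.00785512  0.0611565 ]
 [ 0.57520371  0.0038462   0.06798283]
 [ 0.58914853  0.01140757  0.06923697]]
```

View pics/w2.png

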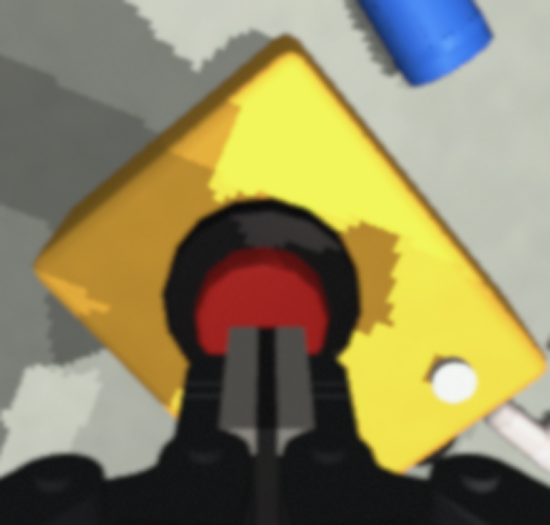

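The crop shows the fingertips over the button, which is still up at z 0.068, and there is no force yet. I'll go down further in small steps.

```bash
python3 -m crank '[[0,0,0,0.001,0],[0,0,0,0.001,0],[0,0,0,0.001,0]]'|sed -n '2p;4p';python3 -m crank '[[0,0,0,0.0015,0],[0,0,0,0.0015,0],[0,0,0,0.0015,0]]'|sed -n '2p;4p'; python3 -m crank '[[0,0,0,0.0015,0],[0,0,0,0.0015,0],[0,0,0,0.0015,0]]'|sed -n '2p;4p'
```

```text
tcp_pos: [0.5801, -0.0017, 0.0591]
wrist_force: [-0.1, -1.1, 0.3]
tcp_pos: [0.5801, -0.0017, 0.0576]
wrist_force: [-0.4, 0.4, -0.0]
tcp_pos: [0.5801, -0.0017, 0.0561]
wrist_force: [-0.4, -0.9, 1.1]
```

Run:
```python
from h import *
p,d,m=shot('wrist');w=cloud(m,d)
h=cv2.cvtColor(p,cv2.COLOR_RGB2HSV);k=cv2.inRange(h,(0,150,50),(5,255,255))>0
print(k.sum(),np.percentile(w[k],[5,50,95],0).round(4).tolist())
for v in range(225,300,6): print(v,w[v,277].round(4),w[v,268].round(4),p[v,268])
p,d,m=shot('scene');save('s2.png',p[180:270,220:320],6)
```

```text
1562 [[0.566, -0.0069, 0.0594], [0.5748, 0.0047, 0.0679], [0.5892, 0.0115, 0.0692]]
225 [0.5748 0.0114 0.0641] [0.5707 0.0093 0.063 ] [91 17 15]
231 [0.5753 0.0101 0.0685] [0.5714 0.008  0.0675] [159  37  34]
237 [0.5766 0.0069 0.0679] [0.5725 0.0052 0.0679] [163  37  34]
243 [0.5779 0.0039 0.0678] [0.5736 0.0025 0.0687] [162  35  33]
249 [0.5791 0.0007 0.0675] [ 0.5748 -0.0006  0.0684] [150  38  35]
255 [0.5759 0.0086 0.0921] [0.5722 0.0075 0.0929] [79 77 73]
261 [0.5758 0.0088 0.0981] [0.5725 0.0071 0.0976] [78 77 73]
267 [0.5758 0.0088 0.1034] [0.5724 0.0077 0.1038] [79 77 73]
273 [0.5759 0.0086 0.1078] [0.5725 0.0078 0.1088] [79 77 73]
279 [0.5758 0.0089 0.1129] [0.5726 0.0078 0.1132] [78 77 73]
285 [0.5759 0.0085 0.1165] [0.5726 0.0081 0.118 ] [79 77 74]
291 [0.5758 0.0088 0.1209] [0.5727 0.0082 0.122 ] [106 104  98]
297 [0.5765 0.0071 0.1218] [0.5723 0.0094 0.1277] [59 58 56]
```

View pics/s2.png

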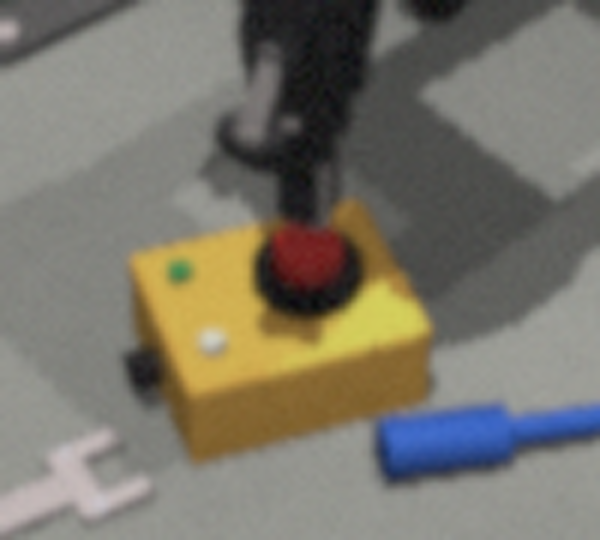

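Run:
```python
from h import *
p,d,m=shot('scene');w=cloud(m,d);save('s3.png',p,1.4)
for v in range(196,226,2): print(v,[(w[v,u].round(3).tolist(),p[v,u].tolist()) for u in (269,272)])
s=env.get_state();print(s['tcp_pos'],s['gripper_width'])
```

```text
196 [([0.602, 0.01, 0.165], [23, 18, 18]), ([0.596, 0.013, 0.163], [23, 20, 20])]
198 [([0.594, 0.002, 0.149], [31, 30, 31]), ([0.592, 0.009, 0.152], [31, 23, 28])]
200 [([0.616, 0.022, 0.17], [80, 78, 77]), ([0.591, 0.009, 0.146], [28, 28, 28])]
202 [([0.617, 0.024, 0.167], [41, 40, 43]), ([0.591, 0.009, 0.14], [29, 27, 31])]
204 [([0.618, 0.024, 0.161], [31, 31, 28]), ([0.59, 0.008, 0.133], [23, 27, 26])]
206 [([0.617, 0.023, 0.155], [21, 23, 24]), ([0.599, 0.016, 0.138], [30, 29, 31])]
208 [([0.618, 0.024, 0.151], [22, 23, 25]), ([0.601, 0.017, 0.134], [45, 42, 41])]
210 [([0.59, -0.001, 0.109], [24, 23, 26]), ([0.589, 0.007, 0.113], [43, 44, 46])]
212 [([0.592, 0.001, 0.106], [29, 26, 30]), ([0.588, 0.006, 0.106], [44, 42, 46])]
214 [([0.588, -0.003, 0.094], [26, 28, 30]), ([0.588, 0.006, 0.101], [46, 46, 45])]
216 [([0.59, -0.001, 0.09], [51, 36, 34]), ([0.588, 0.006, 0.094], [50, 49, 49])]
218 [([0.578, -0.012, 0.068], [105, 36, 37]), ([0.573, -0.007, 0.068], [94, 43, 39])]
220 [([0.584, -0.006, 0.07], [112, 29, 29]), ([0.578, -0.003, 0.068], [113, 29, 29])]
222 [([0.588, -0.003, 0.069], [116, 30, 30]), ([0.584, 0.003, 0.07], [119, 37, 39])]
224 [([0.59, -0.001, 0.065], [110, 34, 31]), ([0.588, 0.006, 0.068], [114, 39, 39])]
[ 0.58015541 -0.00169423  0.05622455] -0.0021092662783657565
```

View pics/s3.png

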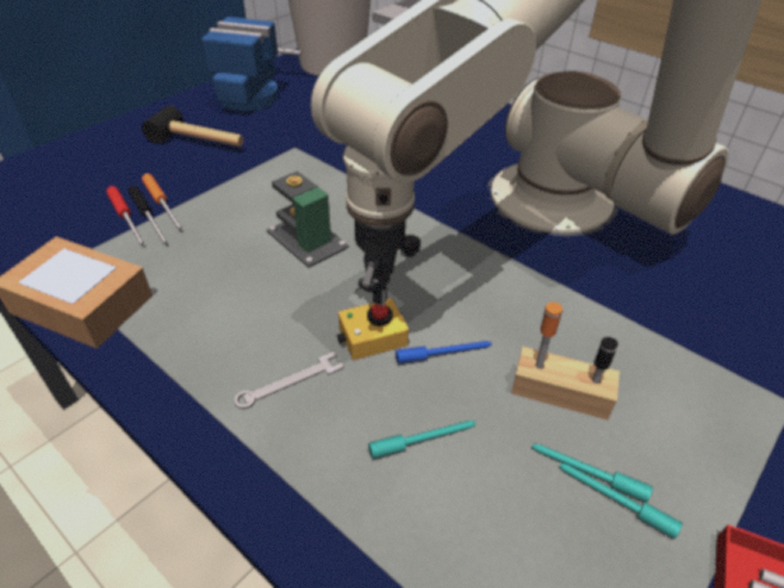

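The picture shows that the free-standing blue and teal decoys have fallen over and lie clear. The rack with both gauges is untouched. Two views agree that the fingertip, at (378,303), is about 30 mm above the reported TCP height. I'll keep descending while watching the force.

```bash
python3 -m crank '[[0,0,0,0.008,0],[0,0,0,0.014,0],[0,0,0,0.016,0],[0,0,0,0.017,0],[0,0,0,0.017,0]]'|sed -n '1,2p;4p';python3 -m crank '[[0,0,0,0.001,0],[0,0,0,0.002,0],[0,0,0,0.002,0]]'|sed -n '2p;4p'; python3 -m crank '[[0,0,0,0.001,0],[0,0,0,0.002,0],[0,0,0,0.002,0]]'|sed -n '2p;4p'
```

```text
clock: 4.85
tcp_pos: [0.5798, -0.0016, 0.0388]
wrist_force: [-1.9, 0.1, 2.4]
tcp_pos: [0.5802, -0.0017, 0.0372]
wrist_force: [-1.4, -0.6, 3.4]
tcp_pos: [0.5802, -0.0017, 0.0352]
wrist_force: [-1.4, 0.5, 4.0]
```

```bash
python3 -m crank '[[0,0,0,0.0005,0],[0,0,0,0.001,0],[0,0,0,0.001,0]]'|sed -n '2p;4p';python3 -m crank '[[0,0,0,0.0005,0],[0,0,0,0.001,0],[0,0,0,0.001,0]]'|sed -n '2p;4p'
python3 - <<'E'
from h import *
p,d,m=shot('wrist');w=cloud(m,d)
h=cv2.cvtColor(p,cv2.COLOR_RGB2HSV);k=cv2.inRange(h,(0,150,50),(5,255,255))>0
print(k.sum(),np.percentile(w[k],[5,50,95],0).round(4).tolist())
E
```

```text
tcp_pos: [0.5803, -0.0017, 0.0348]
wrist_force: [-5.8, 0.4, 11.1]
tcp_pos: [0.5804, -0.0017, 0.0346]
wrist_force: [-9.6, 0.2, 21.7]
835 [[0.5657, -0.0021, 0.0585], [0.5729, 0.0074, 0.0615], [0.5868, 0.0114, 0.0631]]
```

The button is fully down: its top is at 0.0615 and the force is rising against the hard stop. I'll retract, open the fingers partway, and look at the rack from two places.

```bash
python3 -m crank '[[0,0,0,-0.02,0],[0,0,0,-0.06,0],[0,0,0,-0.1,0],[0.045,0,0,-0.14,0],[0.045,0,0,-0.18,0],[0.045,0.03,0.01,-0.22,0],[0.045,0.07,0.016,-0.22,0],[0.045,0.11,0.016,-0.22,0],[0.045,0.14,0.016,-0.22,0],[0.045,0.14,0.016,-0.22,0],[0.045,0.14,0.016,-0.22,0],[0.045,0.14,0.016,-0.22,0],[0.045,0.14,0.016,-0.22,0]]';cat > look.py <<'E'
from h import *
import sys
p,d,m=shot('wrist');np.savez(sys.argv[1],p=p,d=d,**m);w=cloud(m,d);h=cv2.cvtColor(p,cv2.COLOR_RGB2HSV)
k=cv2.inRange(h,(5,150,90),(16,255,255));n,l,st,c=cv2.connectedComponentsWithStats(k)
for i in np.argsort(-st[1:,4])[:2]+1: print(st[i],c[i].round(1),np.percentile(w[l==i],[5,50,95],0).round(4).tolist())
i=1+np.argmax(st[1:,4]);top=(l==i)&(w[...,2]>np.percentile(w[l==i][:,2],95)-.004)
print('top',np.argwhere(top).mean(0)[::-1],cv2.minEnclosingCircle(np.argwhere(top)[:,::-1].astype(np.float32)),w[top].mean(0))
save(sys.argv[1].replace('npz','png'),p)
k=cv2.inRange(h,(0,150,70),(4,255,255))>0
if k.sum()>50:print('red',k.sum(),np.median(w[k],0))
E
python3 look.py w3.npz
```

```text
clock: 6.98
tcp_pos: [0.5427, 0.1332, 0.2529]
tcp_rot: [[-0.376, 0.927, -0.0], [0.927, 0.376, -0.0], [-0.0, -0.0, -1.0]]
wrist_force: [-0.3, -0.3, 0.3]
gripper_width: 0.53
gripper_force: 0.0
[252 295  20   5  20] [261.5 297.8] [[0.5741, -0.0212, 0.0579], [0.5851, -0.02, 0.0593], [0.5935, -0.0119, 0.0604]]
[262  24  17  10  19] [269.3  29.9] [[0.4892, 0.2389, 0.1749], [0.4942, 0.2394, 0.1762], [0.4995, 0.2406, 0.1771]]
top [261.5 297.8] ((261.5, 295.5), 9.513249397277832) [ 0.58438437 -0.01855624  0.05929754]
red 468 [5.77973229e-01 3.86167136e-04 6.82768851e-02]
```

```bash
python3 -m crank '[[0.045,0.03,0,0,0],[0.045,0.06,0,0,0],[0.045,0.06,0,0,0],[0.045,0.06,0,0,0],[0.045,0.06,0,0,0]]';python3 look.py w4.npz
```

```text
clock: 7.45
tcp_pos: [0.5201, 0.1888, 0.253]
tcp_rot: [[-0.376, 0.927, -0.0], [0.927, 0.376, -0.0], [-0.0, -0.0, -1.0]]
wrist_force: [0.8, -0.9, -0.4]
gripper_width: 0.528
gripper_force: 0.0
[251 335  23   6  23] [262.  338.8] [[0.5711, -0.0201, 0.0584], [0.5824, -0.0126, 0.0679], [0.5949, -0.0092, 0.0695]]
[260 106   2   6   6] [260.5 108.5] [[0.4838, 0.2458, 0.1728], [0.4841, 0.2472, 0.1763], [0.4844, 0.2489, 0.1776]]
top [262.07692308 339.76923077] ((262.5, 339.0), 6.500100135803223) [ 0.58225022 -0.0117854   0.06870737]
red 408 [0.57743101 0.00188756 0.06830101]
```

View pics/w4.png

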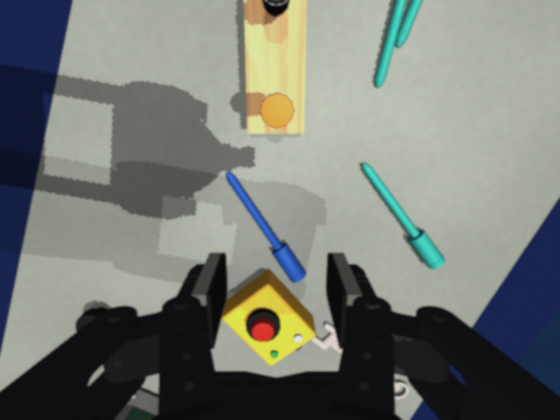

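The wrist view is from straight above. It shows the orange handle top at (277,110), the black gauge at (275,5), and the button back up. Fitting the handle top by height, in both views.

```bash
cat > fit.py <<'E'
from h import *
D={};C={}
for n in('w3','w4'):
    f=dict(np.load(n+'.npz'));w=cloud(f,f['d'])
    k=((w[...,2]>.168)&(w[...,2]<.185)&(np.hypot(w[...,0]-.49,w[...,1]-.25)<.03)).astype(np.uint8)
    c=max(cv2.findContours(k,0,2)[0],key=cv2.contourArea);(u,v),r=cv2.minEnclosingCircle(c);q=w[k>0];r2=cv2.minEnclosingCircle(q[:,:2].astype(np.float32))
    print(n,k.sum(),u,v,r,'cloud',q.mean(0).round(4),'circ',np.round(r2[0],4),r2[1],'plane',onplane(f,u,v,.176).round(4));D[n]=f;C[n]=(u,v)
    # fingers: dark pixels near
    g=f['p'].max(-1)<130;t=g&(w[...,2]>.2);s=(w[...,2]>.2)&(f['d']>0)
    print(' finger low z',np.percentile(w[s][:,2],[0.5,1,2,5]))
    yy,xx=np.where(s);y0=yy.min();print(' rows',y0,[(u,w[y,u].round(4).tolist()) for y,u in zip(yy,xx) if y in(y0+3,)][:40:3])
print('tri',tri(D['w3'],C['w3'],D['w4'],C['w4']))
E
python3 fit.py
python3 - <<'E'
import sys;sys.path.insert(0,'.')
from h import *
# lines in rack frame
f=dict(np.load('w4.npz'));w=cloud(f,f['d']);k=(w[...,2]>.046)&(w[...,2]<.056)&(np.hypot(w[...,0]-.48,w[...,1]-.27)<.11)
r=cv2.minAreaRect(w[k][:,:2].astype(np.float32));print('rack(part)',r)
E
```

```text
w3 1127 277.0 15.25 20.151092529296875 cloud [0.4957 0.2487 0.1766] circ [0.4952 0.2504] 0.01221557054668665 plane [0.4955 0.2493 0.176 ]
 finger low z [0.28841829 0.29130501 0.29615319 0.30798128]
 rows 253 [(np.int64(208), [0.5114, 0.1325, 0.29]), (np.int64(211), [0.5125, 0.1328, 0.2897]), (np.int64(214), [0.5137, 0.1335, 0.29]), (np.int64(217), [0.5149, 0.1337, 0.2895]), (np.int64(220), [0.5161, 0.1344, 0.2899]), (np.int64(223), [0.5173, 0.1351, 0.2904]), (np.int64(226), [0.5187, 0.1317, 0.2828]), (np.int64(329), [0.5596, 0.1509, 0.2876]), (np.int64(332), [0.5597, 0.1526, 0.2909]), (np.int64(335), [0.5612, 0.1528, 0.2899]), (np.int64(338), [0.5622, 0.1534, 0.2903]), (np.int64(341), [0.564, 0.1533, 0.2888]), (np.int64(344), [0.5649, 0.154, 0.2894])]
w4 975 277.0 109.67142486572266 17.784347534179688 cloud [0.4949 0.2508 0.1769] circ [0.495  0.2505] 0.012180269695818424 plane [0.495  0.2509 0.176 ]
 finger low z [0.28859699 0.29141774 0.29625105 0.30796114]
 rows 253 [(np.int64(208), [0.4888, 0.188, 0.2898]), (np.int64(211), [0.49, 0.1885, 0.2898]), (np.int64(214), [0.4912, 0.1892, 0.2902]), (np.int64(217), [0.4923, 0.1897, 0.2903]), (np.int64(220), [0.4935, 0.1899, 0.2897]), (np.int64(223), [0.4947, 0.191, 0.2909]), (np.int64(226), [0.4961, 0.1872, 0.2826]), (np.int64(329), [0.5366, 0.2071, 0.2891]), (np.int64(332), [0.5374, 0.208, 0.2901]), (np.int64(335), [0.5385, 0.2086, 0.2904]), (np.int64(338), [0.5393, 0.2094, 0.2913]), (np.int64(341), [0.5409, 0.2095, 0.2903]), (np.int64(344), [0.5425, 0.2095, 0.2892])]
tri (array([0.49502375, 0.25064225, 0.16911491]), np.float64(6.943849640485108e-05))
rack(part) ((0.48061251640319824, 0.28196197748184204), (0.06016681343317032, 0.1254744678735733), 22.250749588012695)
```

The handle is at (0.495, 0.2505) with its top at 0.1765. That agrees with the text (0.176) and with its 24 mm diameter. Reported TCP height runs about 31 mm below the real tips at this opening, so I'm descending to a reported 0.103, which puts the pads at about 0.151.

```bash
python3 -m crank '[[0.045,0.035,0,0,0],[0.045,0.0666,0,0,0],[0.045,0.0666,0,0,0],[0.045,0.0666,0,0,0],[0.045,0.0666,0,0.03,0],[0.045,0.0666,0,0.06,0],[0.045,0.0666,0,0.09,0],[0.045,0.0666,0,0.12,0],[0.045,0.0666,0,0.14,0],[0.045,0.0666,0,0.15,0],[0.045,0.0666,0,0.15,0],[0.045,0.0666,0,0.15,0]]';python3 - <<'E'
from h import *
p,d,m=shot('wrist');save('w5.png',p[150:400,140:420],2)
E
```

```text
clock: 8.5
tcp_pos: [0.4953, 0.2507, 0.1039]
tcp_rot: [[-0.376, 0.927, 0.0], [0.927, 0.376, -0.0], [-0.0, 0.0, -1.0]]
wrist_force: [-0.0, -0.2, 0.2]
gripper_width: 0.528
gripper_force: 0.0
```

View pics/w5.png

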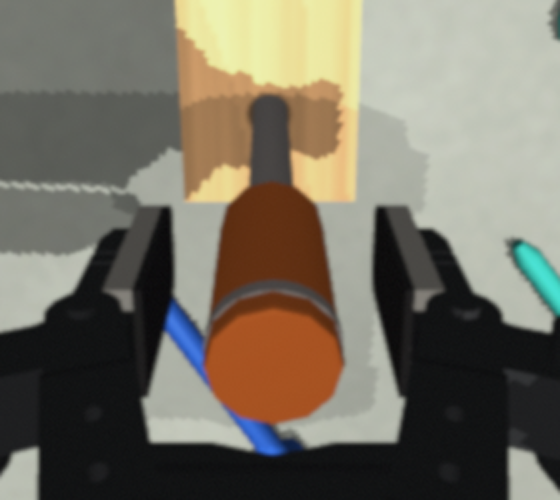

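The close crop shows the right gauge: orange handle with a steel band, in the rack, centred between the pads (top at (275,365)). Closing, then lifting 60 mm (the hole is 40 mm deep) and on up.

```bash
python3 -m crank '[[0.02,0,0,0,0],[0.015,0,0,0,0],[0.015,0,0,0,0],[0.015,0,0,0,0],[0.015,0,0,0,0],[0.015,0,0,0,0],[0.015,0,0,0,0]]' 60; python3 -m crank '[[0.015,0,0,-0.01,0],[0.015,0,0,-0.025,0],[0.015,0,0,-0.045,0],[0.015,0,0,-0.07,0],[0.015,0,0,-0.1,0],[0.015,0,0,-0.13,0],[0.015,0,0,-0.15,0],[0.015,0,0,-0.16,0],[0.015,0,0,-0.16,0],[0.015,0,0,-0.16,0]]'
```

```text
clock: 9.13
tcp_pos: [0.4951, 0.2514, 0.1046]
tcp_rot: [[-0.377, 0.926, 0.002], [0.926, 0.377, 0.0], [-0.0, 0.002, -1.0]]
wrist_force: [-1.9, -0.6, 8.5]
gripper_width: 0.267
gripper_force: 58.2
clock: 9.97
tcp_pos: [0.4945, 0.2513, 0.2628]
tcp_rot: [[-0.377, 0.926, -0.0], [0.926, 0.377, -0.0], [-0.0, -0.0, -1.0]]
wrist_force: [0.8, 1.0, -1.6]
gripper_width: 0.262
gripper_force: 58.9
```

The gauge is gripped and lifted, with its tip at about z 0.168. I'm moving past the fixture so that the wrist camera looks down on the bushings.

```bash
python3 -m crank '[[0.015,-0.02,-0.008,0,0],[0.015,-0.05,-0.02,0,0],[0.015,-0.085,-0.033,0,0],[0.015,-0.12,-0.046,0,0],[0.015,-0.155,-0.06,0,0],[0.015,-0.19,-0.073,0,0],[0.015,-0.225,-0.087,0,0],[0.015,-0.26,-0.1,0,0],[0.015,-0.295,-0.114,0,0],[0.015,-0.33,-0.128,0,0],[0.015,-0.365,-0.141,0,0],[0.015,-0.4,-0.155,0,0],[0.015,-0.435,-0.168,0,0],[0.015,-0.47,-0.182,0,0],[0.015,-0.505,-0.195,0,0],[0.015,-0.535,-0.207,0,0],[0.015,-0.56,-0.217,0,0],[0.015,-0.58,-0.224,0,0],[0.015,-0.595,-0.23,0,0],[0.015,-0.595,-0.23,0,0]]'; python3 -m crank '[[0.015,0,0,0,0],[0.015,0,0,0,0],[0.015,0,0,0,0]]';cat > bush.py <<'E'
from h import *
import sys
p,d,m=shot('wrist');np.savez(sys.argv[1],p=p,d=d,**m);w=cloud(m,d);h=cv2.cvtColor(p,cv2.COLOR_RGB2HSV)
k=(cv2.inRange(h,(12,80,50),(35,255,255))>0)&(np.hypot(w[...,0]-.478,w[...,1]+.317)<.035)
for zl,zh in((.118,.14),(.048,.07)):
    q=(k&(w[...,2]>zl)&(w[...,2]<zh)).astype(np.uint8)
    if q.sum()<20: print('none',zl);continue
    c=np.vstack(cv2.findContours(q,0,2)[0]);(u,v),r=cv2.minEnclosingCircle(c);e=cv2.fitEllipse(cv2.convexHull(c));zz=.13 if zl>.1 else .06
    print(zl,q.sum(),'px',np.round((u,v,r),1),np.round(e[0],1),np.round(e[1],1),'plane',onplane(m,*e[0],zz).round(4),'zmed',np.percentile(w[q>0][:,2],[50,95]).round(4))
s=env.get_state();print(s['tcp_pos'])
for sc in sys.argv[2:]: save(sc,p)
E
python3 bush.py b1.npz b1.png
```

```text
clock: 11.63
tcp_pos: [0.5047, -0.3889, 0.2602]
tcp_rot: [[-0.374, 0.927, -0.003], [0.927, 0.374, 0.002], [0.003, -0.002, -1.0]]
wrist_force: [-0.7, -0.4, -1.2]
gripper_width: 0.267
gripper_force: 58.9
clock: 11.88
tcp_pos: [0.5056, -0.3855, 0.2628]
tcp_rot: [[-0.377, 0.926, -0.0], [0.926, 0.377, 0.0], [0.001, -0.0, -1.0]]
wrist_force: [0.7, -0.1, -0.8]
gripper_width: 0.268
gripper_force: 58.9
0.118 867 px [277.5  94.5  19. ] [277.3  94.5] [36.5 38.2] plane [ 0.4767 -0.3138  0.13  ] zmed [0.13   0.1321]
0.048 67 px [277.9  95.    8.5] [277.8  94.9] [16.4 17. ] plane [ 0.4773 -0.3135  0.06  ] zmed [0.0548 0.0564]
[ 0.50568588 -0.38554846  0.26312148]
```

View pics/b1.png

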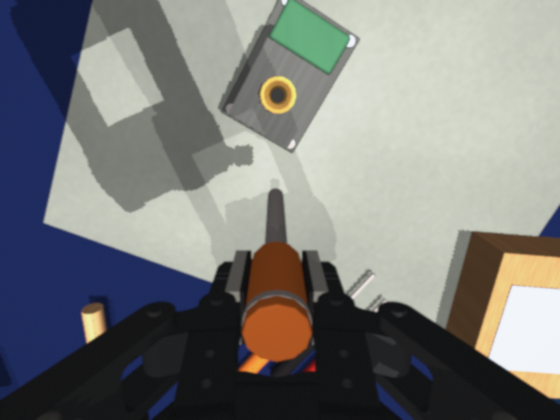

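The bushing mouth is at (277,94), 36–38 px across, with the lower bushing visible through it. The gauge hangs straight, with its tip at (276,192) and its handle top at (278,330). Next I'm measuring the gauge axis in the same picture.

```bash
cat > axis.py <<'E'
from h import *
import sys
from scipy.optimize import least_squares
f=dict(np.load(sys.argv[1]));w=cloud(f,f['d']);s=env.get_state();t=s['tcp_pos'];R=s['tcp_rot']
L=(w-t)@R   # tool coords
v,u=np.indices(f['d'].shape)
h=cv2.cvtColor(f['p'],cv2.COLOR_RGB2HSV)
near=(np.abs(L[...,0])<.03)&(np.abs(L[...,1])<.02)&(f['d']>0)
sh=near&(L[...,2]>-.015)&(L[...,2]<.13)&(v<243)&(u>255)&(u<300)&(w[...,2]>.15)
ha=near&(cv2.inRange(h,(4,120,40),(18,255,255))>0)&(L[...,2]<-.03)
P=L[sh];print('shaft n',len(P),'z range(tool)',np.percentile(P[:,2],[0,1,99,100]).round(4),'world z min',np.percentile(w[sh][:,2],[0,1]).round(4))
H=L[ha];print('handle n',len(H),np.percentile(H,[1,50,99],0).round(4).tolist())
zt=H[:,2].min();top=H[H[:,2]<np.percentile(H[:,2],3)+.003];print('top circ',cv2.minEnclosingCircle(top[:,:2].astype(np.float32)),np.median(top[:,2]))
# cylinder fits: axis point a+b*z
Ps=P[P[:,2]<np.percentile(P[:,2],99)-.012];Hs=H[H[:,2]>np.median(top[:,2])+.006]
def res(q):
    r=[]
    for A,rad in((Ps,.006),(Hs,.012)):
        c=q[:2]+np.outer(A[:,2]-.05,q[2:]);r.append((np.hypot(*(A[:,:2]-c).T)-rad)/np.sqrt(len(A)))
    return np.concatenate(r)
q=least_squares(res,[0,0,0,0],loss='soft_l1',f_scale=1e-4).x;print('axis at z=.05',q.round(4),'rms',np.sqrt((res(q)**2).sum()))
zz=np.percentile(P[:,2],99);tip=np.r_[q[:2]+q[2:]*(zz-.05),zz];print('tip tool',tip.round(4),'world',(t+R@tip).round(4),'tcp',t.round(4))
zh=zz-.141;hc=np.r_[q[:2]+q[2:]*(zh-.05),zh];print('handle world',(t+R@hc).round(4))
print('tip ray', [onplane(f,276,191,z).round(4).tolist() for z in (.165,.17)])
for g in([.4767,-.3138],):
    dlt=R.T@(np.r_[g,0]-np.r_[(t+R@tip)[:2],0]);print('shift in tool',dlt.round(4))
E
python3 axis.py b1.npz
```

```text
shaft n 966 z range(tool) [-0.0111 -0.0096  0.0837  0.0857] world z min [0.1775 0.1794]
handle n 5902 [[-0.0104, -0.0116, -0.0735], [0.0066, -0.0004, -0.0713], [0.0122, 0.011, -0.0313]]
top circ ((-0.0002819093060679734, -0.0020949828904122114), 0.013949552550911903) -0.07206530642062256
axis at z=.05 [ 0.0023 -0.0009  0.026  -0.0059] rms 0.00044447013185098795
tip tool [ 0.0031 -0.0011  0.0837] world [ 0.5034 -0.383   0.1794] tcp [ 0.5057 -0.3855  0.2631]
handle world [ 0.5056 -0.3862  0.3204]
tip ray [[0.5038, -0.3828, 0.165], [0.5033, -0.3816, 0.17]]
shift in tool [0.0742 0.0014 0.    ]
```

```bash
python3 -m crank '[[0.015,0.02,0.0014,0,0],[0.015,0.045,0.0014,0,0],[0.015,0.065,0.0014,0,0],[0.015,0.074,0.0014,0,0],[0.015,0.074,0.0014,0.01,0],[0.015,0.074,0.0014,0.02,0],[0.015,0.074,0.0014,0.028,0],[0.015,0.074,0.0014,0.028,0],[0.015,0.074,0.0014,0.028,0],[0.015,0.074,0.0014,0.028,0]]';python3 bush.py b2.npz b2.png
python3 - <<'E'
from h import *
p,d,m=shot('scene');np.savez('s4.npz',p=p,d=d,**m)
a=cv2.resize(cv2.cvtColor(p[75:175,160:260],cv2.COLOR_RGB2BGR),(500,500),interpolation=cv2.INTER_CUBIC)
b=cv2.imread('pics/b2.png')[150:400,205:355];b=cv2.resize(b,(300,500),interpolation=cv2.INTER_CUBIC)
cv2.imwrite('pics/c.png',np.hstack([a,b]))
E
```

```text
clock: 12.77
tcp_pos: [0.4791, -0.3179, 0.235]
tcp_rot: [[-0.376, 0.927, -0.0], [0.927, 0.376, 0.0], [0.0, -0.0, -1.0]]
wrist_force: [0.2, 1.0, -1.9]
gripper_width: 0.267
gripper_force: 58.9
0.118 650 px [276.5 187.1  18.8] [276.3 186.7] [35.5 37.6] plane [ 0.4769 -0.3136  0.13  ] zmed [0.1302 0.1321]
0.048 110 px [276.9 182.5   8.1] [276.9 181.5] [ 9.  17.1] plane [ 0.4821 -0.3249  0.06  ] zmed [0.0604 0.0621]
[ 0.47910713 -0.31784662  0.23531736]
```

View pics/c.png

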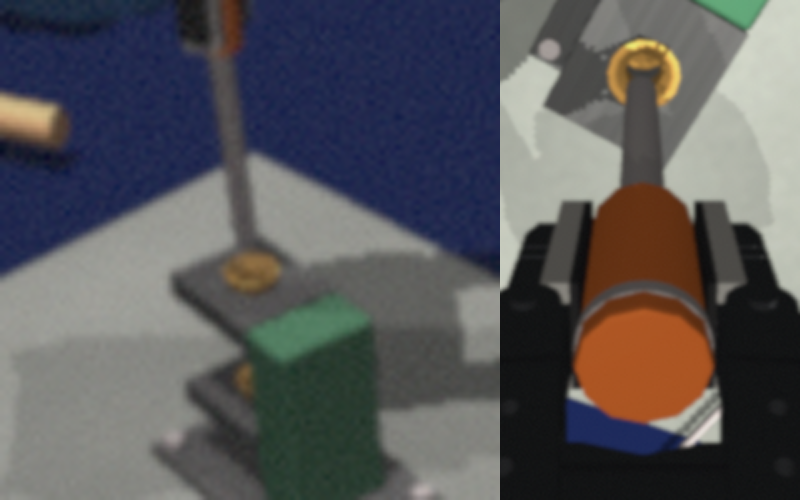

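The view confirms it: the tip sits over the mouth in both cameras (left crop: tip (248,242) over mouth (252,270); right crop: tip (642,70) in the ring). Lowering into the upper bushing with a force check.

```bash
python3 -m crank '[[0.015,0,0,0.005,0],[0.015,0,0,0.01,0],[0.015,0,0,0.015,0],[0.015,0,0,0.02,0],[0.015,0,0,0.025,0],[0.015,0,0,0.03,0],[0.015,0,0,0.035,0],[0.015,0,0,0.04,0],[0.015,0,0,0.04,0],[0.015,0,0,0.04,0]]'; python3 bush.py b3.npz|tail -1; python3 axis.py b3.npz
```

```text
clock: 13.7
tcp_pos: [0.4789, -0.3173, 0.195]
tcp_rot: [[-0.376, 0.926, -0.0], [0.926, 0.376, 0.0], [0.0, -0.0, -1.0]]
wrist_force: [-0.7, 0.7, -1.4]
gripper_width: 0.269
gripper_force: 58.9
[ 0.47900725 -0.31741483  0.19534402]
shaft n 695 z range(tool) [-0.0108 -0.0097  0.0445  0.0451] world z min [0.1502 0.1508]
handle n 5801 [[-0.0101, -0.0116, -0.0732], [0.0067, -0.0004, -0.0712], [0.0123, 0.011, -0.0312]]
top circ ((8.042746344472107e-07, -0.0002387465356150642), 0.012156983837485313) -0.07202597291688467
axis at z=.05 [ 0.0024 -0.0009  0.0268 -0.0057] rms 0.00044609351520094506
tip tool [ 0.0022 -0.0009  0.0445] world [ 0.4774 -0.3157  0.1508] tcp [ 0.479  -0.3174  0.1953]
handle world [ 0.4795 -0.3189  0.2918]
tip ray [[0.4703, -0.2976, 0.165], [0.4698, -0.2964, 0.17]]
shift in tool [ 0.002   0.0001 -0.    ]
```

```bash
python3 -m crank '[[0.015,0.0008,0,0.005,0],[0.015,0.0016,0,0.01,0],[0.015,0.0016,0,0.016,0],[0.015,0.0016,0,0.022,0],[0.015,0.0016,0,0.028,0],[0.015,0.0016,0,0.034,0],[0.015,0.0016,0,0.034,0],[0.015,0.0016,0,0.034,0]]'; python3 -m crank '[[0.015,0,0,0.004,0],[0.015,0,0,0.008,0],[0.015,0,0,0.012,0],[0.015,0,0,0.016,0],[0.015,0,0,0.02,0],[0.015,0,0,0.02,0],[0.015,0,0,0.02,0]]'|sed -n '2p;4p'; python3 bush.py b4.npz; python3 axis.py b4.npz|sed -n '3,4p'
```

```text
clock: 14.42
tcp_pos: [0.4783, -0.3158, 0.1608]
tcp_rot: [[-0.376, 0.926, -0.001], [0.926, 0.376, 0.0], [0.001, -0.0, -1.0]]
wrist_force: [0.3, -0.5, -0.8]
gripper_width: 0.262
gripper_force: 58.9
tcp_pos: [0.4783, -0.3159, 0.141]
wrist_force: [-0.1, 0.4, -1.4]
0.118 1191 px [276.2 231.9  27.3] [276.4 232.2] [50.9 54.4] plane [ 0.477  -0.3136  0.13  ] zmed [0.1304 0.1321]
none 0.048
[ 0.47838427 -0.31593395  0.14128184]
top circ ((0.00024544959887862206, -0.00030315015465021133), 0.012270260602235794) -0.0720755495274584
axis at z=.05 [ 0.0024 -0.0007  0.0271 -0.0036] rms 0.0003912623342716427
```

```bash
python3 -m crank '[[0.015,0,0,0.004,0],[0.015,0,0,0.008,0],[0.015,0,0,0.012,0],[0.015,0,0,0.016,0],[0.015,0,0,0.02,0],[0.015,0,0,0.021,0],[0.015,0,0,0.021,0],[0.015,0,0,0.021,0],[0.015,0,0,0.021,0],[0.015,0,0,0.021,0],[0.015,0,0,0.021,0]]'; python3 bush.py b5.npz; python3 axis.py b5.npz|sed -n '2,4p'
python3 - <<'E'
from h import *
f=dict(np.load('b5.npz'));w=cloud(f,f['d']);t=env.get_state()['tcp_pos'];h=cv2.cvtColor(f['p'],cv2.COLOR_RGB2HSV)
k=(cv2.inRange(h,(4,140,40),(11,255,255))>0)&(np.hypot(w[...,0]-t[0],w[...,1]-t[1])<.02)&(w[...,2]>.13)
print('orange handle z',np.percentile(w[k][:,2],[0.2,1,5,95,99]))
p,d,m=shot('scene');w=cloud(m,d);h=cv2.cvtColor(p,cv2.COLOR_RGB2HSV)
k=(cv2.inRange(h,(4,140,40),(14,255,255))>0)&(np.hypot(w[...,0]-t[0],w[...,1]-t[1])<.03)&(w[...,2]>.13);print('scene',k.sum(),np.percentile(w[k][:,2],[1,5,95,99]) if k.any() else '')
r=(cv2.inRange(h,(0,150,70),(5,255,255))>0)&(np.hypot(w[...,0]-.58,w[...,1])<.03);print('button',np.median(w[r],0))
E
```

```text
clock: 15.97
tcp_pos: [0.4784, -0.3159, 0.1204]
tcp_rot: [[-0.376, 0.926, 0.0], [0.926, 0.376, -0.0], [-0.0, 0.0, -1.0]]
wrist_force: [-0.2, -0.2, -0.8]
gripper_width: 0.268
gripper_force: 58.9
0.118 1013 px [276.1 246.4  30.1] [276.5 245.3] [51.7 59.8] plane [ 0.4768 -0.3125  0.13  ] zmed [0.1306 0.132 ]
none 0.048
[ 0.47842326 -0.3159573   0.12038233]
orange handle z [0.14531609 0.14731005 0.15301878 0.1935629  0.19395373]
scene 37 [0.14667619 0.1495506  0.1993578  0.2043506 ]
button [ 0.58348139 -0.00109846  0.06680786]Traceback (most recent call last):
  File "axis.py", line 11, in <module>
    P=L[sh];print('shaft n',len(P),'z range(tool)',np.percentile(P[:,2],[0,1,99,100]).round(4),'world z min',np.percentile(w[sh][:,2],[0,1]).round(4))
                                                   ~~~~~~~~~~~~~^^^^^^^^^^^^^^^^^^^^^
    return _quantile_unchecked(
        a, q, axis, out, overwrite_input, method, keepdims, weights)
    return _ureduce(a,
                    func=_quantile_ureduce_func,
    ...<5 lines>...
                    overwrite_input=overwrite_input,
                    method=method)
    r = func(a, **kwargs)
    result = _quantile(arr,
                       quantiles=q,
    ...<2 lines>...
                       out=out,
                       weights=wgt)
    slices_having_nans = np.isnan(arr[-1, ...])
                                  ~~~^^^^^^^^^
IndexError: index -1 is out of bounds for axis 0 with size 0
```

The handle spans about 0.143–0.193, so it sits about 12 mm clear of the mouth. There is no contact force, the grip is firm and the button is up. Handing in.

```bash
python3 -c "
from workcell import env
print(env.close_job())"
```

```text
the job is handed in; nothing more can be done
None
```

The job is handed in but no verdict was shown: I pressed the button fully and it came back up, then threaded the gauge through both bushings, still gripped with its handle about 12 mm above the upper one; I worked out that the tip is below the lower bushing rather than seeing it, and the blue and teal decoy gauges toppled early on, for a reason I didn't confirm.

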